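Strip the drum shaft for a bearing change

ROBOT

A 6-joint arm with a two-finger parallel gripper is mounted at the origin on a cart in front of the work surface, level with it; the furniture and walls round the work are solid. World frame = base frame: x ahead of the robot, y to its left, z up, the work surface at z = 0. Lengths are in m, angles in degrees, forces in N, time in s.
With the tool pointing down it reaches from about 0.375 to 0.975 m from the base axis. Payload 3.8 kg.
Tool frame: the origin (TCP) lies at the very end of the fingers, on their centre line; the grasp point (between the pads) lies 19 mm behind it; z points along the fingers, y is the line along which they close (so a half turn about z gives the same grasp; the last joint's range is limited). The gripper opens to 88 mm and grips with 3 to 60 N. Pads are 18 mm wide; open, the fingers measure 123 mm over their backs; the gripper's body (75 mm by 187 mm) begins 45 mm behind the grasp point.
Start: joints at [71.11, 15.12, 91.902, -0, 72.978, -2.114], TCP at [0.195, 0.646, 0.239] pointing down, gripper open.
Joint ranges: [-150.88, 150.88], [-54.13, 125.18], [17.81, 147.31], [-75.09, 255.09], [0, 152.58], [-146.25, 146.25]. Speed limits (degrees/s): [147.25, 147.25, 180, 180, 180, 180].

INTERFACE

Orientations are given as a 3x3 rotation matrix whose columns are the frame's x, y, z axes.
In Python, from rig import status, grab_frame, manip, silhouettes, tip_of gives the robot as it stands.
- The arm moves only by the tool arm_command, never from a script. Its argument "rows" is a list of rows, each a list of 2 entries, a list of its own where there are three numbers: the shift along the tool's x, y, z in m, then the turn about the tool's z in rad. A call has exactly 8 rows; each row is the pose to reach, as a shift and turn from the pose commanded when the call began, along the tool's axes at that moment; what a row does not reach only later rows make up. A row lasts 1/12 s, in which the tool goes at most 41.7 mm and 7.16 degrees, less where a joint would pass 70% of its speed; a pose out of reach is approached as far as the arm can. A call with a gripper value outside its range is refused whole. "claw" is the closure, from 0 (fully open) to 1 (shut), set as the call begins (left out, the last holds). The fingers move at their own pace and stop on an object; "squeeze" is the grip in N (left out, the last holds). Time passes only in rows, so rows that repeat a pose let the fingers close, or fill a call up. It gives the time, the measured TCP pose, the force, the opening and the grip force at its end, in the units of the state.
- status.observe(): the state, without advancing time (a new reading comes with each control period).
- grab_frame(name): name is "scene" or "top" or "wrist"; returns a dict with "color" (384x512x3 uint8, red, green, blue), "K" (3x3 intrinsics, pixels), "rvec" (rotation vector, rad) and "tvec" (3), from world to camera coordinates, as OpenCV has them; the wrist camera has in their place "tool_from_camera" (4x4, takes a point from camera to tool coordinates, whose origin is the TCP and whose axes are the flange's). Camera axes: x right, y down, z forward; pixel columns grow to the right and rows downward; lengths in m; the calibration is good to about 2 mm. A picture is of the moment at which its call begins: read the wrist's pose just before it. There is no depth.
- manip.hand_in(): hands the job in; it is judged then, once.
Trained networks look in a picture, given as the dict that the camera call returned (one of the last four; its "shot" number tells which), for a name from the list of things; names that differ only in an ending like _2 or _b are one class to them, and where a whole thing is asked for, a point or a joint stands for the part that bears it (a point fixed in the world has none). Each returns a list of dicts, best first, with "score" (0 to 1); they miss things now and then, are a little off and sometimes report something else, mostly with a low value. They report only what shows in the picture. A call takes as long as a camera call. They do not tell look-alikes from the thing itself.
- silhouettes(label, picture): "pixels" (384x512 bool, what is visible of it) and "rect" ([centre column, centre row, width, height] in pixels, round what is visible of it).
- tip_of(label, picture): "at" ([column, row] in pixels: a listed point, or the origin of a listed thing).
The state is a dict: "time": time; "joint_pos": joint angles; "qvel": joint speeds; "joint_torque": joint torques, N m; "ee_pos": TCP position; "tool_rot": TCP orientation; "contact_force": force on the tool from outside, world axes, zero at the start; "ft_torque": the same for the moment, N m; "gripper_width": opening from 0.0 (shut) to 1.0 (fully open); "grasp_force": force on a finger pad.
Only numpy, scipy, OpenCV 4.12 (cv2) and the standard library are available. Lean on these libraries where they do the work, as an engineer would, in place of code of your own. Each camera call takes 0.05 s, during which the arm holds its last target. There are 200 camera calls.

TASK

Strip the upright drum shaft from the top down: lay the slotted locknut in the round steel dish, then the brass spacer in the blue wire wash basket, then the worn bearing in the red scrap tray, each lying flat. Last, put the yellow thread protector over the bare shaft end, right down on the shoulder. Do not shift or knock over the grease tin or the red thread-lock bottle beside the work.

Things in the scene. Friction and masses are not known exactly. Their poses are not given: they have to be found in the camera images.
- shaft_stand: Upright steel shaft end in a grey clamp block, fixed. Origin on the axis at the block's underside. Block 90 x 90 mm, boss and screws to z = 28 mm; journal 37 mm diameter to a flat shoulder at z = 52 mm; then the shaft end, 20 mm diameter (22 over the thread), to z = 92 mm, its last 10 mm tapering to 8 mm. Bearing, spacer, locknut lie loose round it from the shoulder up; each lifts straight off.
- bearing: Ball bearing with steel rings and black seals, ring of outer diameter 52 mm, bore 25 mm, height 15 mm, 0.13 kg; lowest of the stack. Origin at the centre of its underside, z along its axis, up.
- spacer: Brass spacer ring, outer diameter 40 mm, bore 25 mm, height 12 mm, 0.09 kg; on the bearing. Origin at the centre of its underside, z up.
- locknut: Dark steel slotted locknut, outer diameter 32 mm, bore 24 mm, height 10 mm, four black slots, 0.06 kg; on the spacer, top of the stack. Origin at the centre of its underside, z up.
- cap: Yellow plastic thread protector, a round cap standing on the table with its open end down: outer diameter 36 mm (ribbed; 41 mm over the thin bead at the rim), height 47 mm, bore 28 mm, inner depth 43 mm, 0.03 kg. Origin at the centre of its open rim, z up towards the closed top. Fully on, its rim rests on the shaft's shoulder.
- steel_dish: Round steel parts dish, fixed; 104 mm over the rim, 20 mm high, flaring, flat inner floor of about 80 mm diameter at z = 4 mm. Origin at the centre of its underside.
- wash_basket: Blue wire wash basket, fixed; 76 mm along its x, 116 mm along its y, 22 mm high (24 mm over the rim wire), walls and floor 3 mm thick. Origin at the centre of its underside.
- scrap_tray: Red plastic scrap tray, fixed; 80 mm along its x, 120 mm along its y (133 mm over the two grip lips), 20 mm high (22 mm over the rim), walls and floor 3 mm thick. Origin at the centre of its underside.
- grease_tin: Green and yellow grease tin, 87 mm diameter, 68 mm high, beside the work, to be left alone. Origin at the centre of its underside.
- threadlock: Red thread-lock bottle with a black cap, 33 mm diameter, 92 mm high, standing; beside the work, to be left alone. Origin at the centre of its underside.
Mind the look-alikes: they are no part of the job. What is shaped like the spacer but green is not meant. There is more than one size of the cap; the job needs the larger.

How it is judged:
By the outcome, as a careful person would: the job done as asked, in the order asked, and still so for the second after the job is handed in, with the robot touching nothing.
It also fails if it takes over 112 s, if anything falls off the work surface, if the arm or the gripper's body presses on something with over 40 N, if the wrist force passes 120 N, or if a joint passes its speed limit or range.

## Working session

There is one attempt and no reset: what is moved stays moved. The work goes in short steps, Python scripts to look and compute and a tool call to move; the robot and the scene stay as the last step left them, time stands still between calls to the robot, and variables do not carry over. Pictures are saved under pics/ and viewed, at most 14 in all, crops included, and the job is handed in when it is done.

Besides the shell and the picture viewer there is one more tool, called by a JSON object that holds its "fn" and its "kwargs". arm_command: Moves the arm, as the interface text tells. Its arguments: {"type":"object","properties":{"rows":{"type":"array"},"claw":{"type":"number"},"squeeze":{"type":"number"}},"required":["rows"]}

```bash
mkdir -p pics; cat > h.py <<'E'
import numpy as np, cv2
from rig import status, grab_frame, manip, silhouettes, tip_of
def save(n,im): cv2.imwrite('pics/'+n+'.png',cv2.cvtColor(im,cv2.COLOR_RGB2BGR))
def cam(f,s=None):
    "returns K,R(cam->world),C"
    if 'rvec' in f:
        R=cv2.Rodrigues(np.array(f['rvec'],float))[0]; t=np.array(f['tvec'],float).ravel()
        return np.array(f['K']),R.T,-R.T@t
    T=np.array(f['tool_from_camera']); W=np.array(s['tool_rot']); p=np.array(s['ee_pos'])
    return np.array(f['K']),W@T[:3,:3],p+W@T[:3,3]
def ray(c,uv):
    K,R,C=c; d=R@np.linalg.inv(K)@np.array([uv[0],uv[1],1.]); return C,d/np.linalg.norm(d)
def onz(c,uv,z):
    C,d=ray(c,uv); return C+d*(z-C[2])/d[2]
def tri(obs):
    A=np.zeros((3,3));b=np.zeros(3);
    for c,uv in obs:
        C,d=ray(c,uv);P=np.eye(3)-np.outer(d,d);A+=P;b+=P@C
    X=np.linalg.solve(A,b); e=[np.linalg.norm((np.eye(3)-np.outer(ray(c,u)[1],ray(c,u)[1]))@(X-ray(c,u)[0])) for c,u in obs]
    return X,max(e)
def proj(c,X):
    K,R,C=c; q=K@(R.T@(np.array(X)-C)); return q[:2]/q[2]
E
python3 - <<'E'
from h import *
s=status.observe(); print(s)
a=grab_frame('scene');b=grab_frame('top')
save('scene0',a['color']);save('top0',b['color'])
ca,cb=cam(a),cam(b); print(ca[2],cb[2])
for n in ['shaft_stand','bearing','spacer','locknut','cap','steel_dish','wash_basket','scrap_tray','grease_tin','threadlock']:
    for nm,f,c in (('scene',a,ca),('top',b,cb)):
        print(n,nm,[(np.round(d['at']).astype(int).tolist(),round(d['score'],2),np.round(onz(c,d['at'],{'bearing':.052,'spacer':.067,'locknut':.079}.get(n,0))[:2],3).tolist()) for d in tip_of(n,f)[:3]])
E
```

```text
{'time': 0.0, 'joint_pos': array([ 7.11109075e+01,  1.51680107e+01,  9.19795938e+01, -2.23881498e-04,
        7.29771410e+01, -2.11390637e+00]), 'qvel': array([-0.08800843,  0.01945468, -0.01891722,  0.0052826 , -0.07520178,
        0.01892223]), 'joint_torque': array([-8.03040675e-04, -5.02106559e+01, -3.56879640e+01,  7.27228448e-02,
        2.93554575e-02, -1.54077484e-04]), 'ee_pos': array([0.19459021, 0.64561505, 0.23741715]), 'tool_rot': array([[-9.57444887e-01,  2.88615309e-01, -7.01311439e-04],
       [ 2.88616151e-01,  9.57442671e-01, -2.06117733e-03],
       [ 7.65781662e-05, -2.17587350e-03, -9.99997630e-01]]), 'contact_force': array([ 0.70826056, -0.02152352, -0.49700538]), 'ft_torque': array([-0.03389689,  0.0220906 ,  0.00040266]), 'grasp_force': 0.0, 'gripper_width': 0.9988393037886821}
[ 0.13226862 -0.25050567  0.61401   ] [0.51420374 0.28843099 1.01898941]
shaft_stand scene [([257, 263], 0.75, [0.462, 0.17])]
shaft_stand top [([308, 229], 0.82, [0.47, 0.174])]
bearing scene [([259, 242], 0.72, [0.469, 0.172]), ([260, 233], 0.38, [0.486, 0.188]), ([256, 168], 0.29, [0
[... 321 characters left out ...]
61, 0.165]), ([194, 146], 0.4, [0.654, 0.425])]
cap scene [([196, 177], 0.78, [0.52, 0.478]), ([289, 183], 0.66, [0.678, 0.315])]
cap top [([183, 209], 0.55, [0.52, 0.463]), ([242, 138], 0.47, [0.683, 0.323])]
steel_dish scene [([202, 223], 0.93, [0.44, 0.33])]
steel_dish top []
wash_basket scene [([247, 185], 0.56, [0.596, 0.375])]
wash_basket top [([220, 177], 0.8, [0.593, 0.377])]
scrap_tray scene [([303, 231], 0.76, [0.591, 0.178])]
scrap_tray top [([302, 177], 0.97, [0.591, 0.185])]
grease_tin scene [([379, 209], 0.7, [0.77, 0.121])]
grease_tin top [([326, 101], 0.87, [0.77, 0.124])]
threadlock scene [([252, 167], 0.83, [0.65, 0.421])]
threadlock top [([195, 146], 0.75, [0.666, 0.434])]
```

View pics/scene0.png

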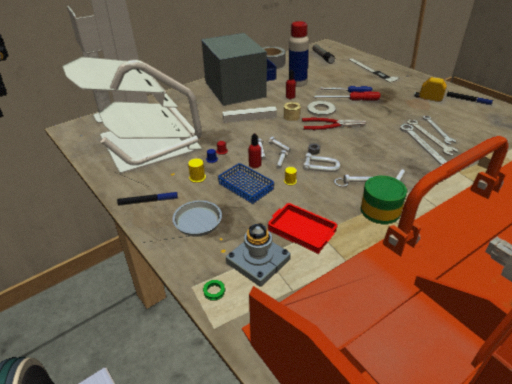

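View pics/top0.png

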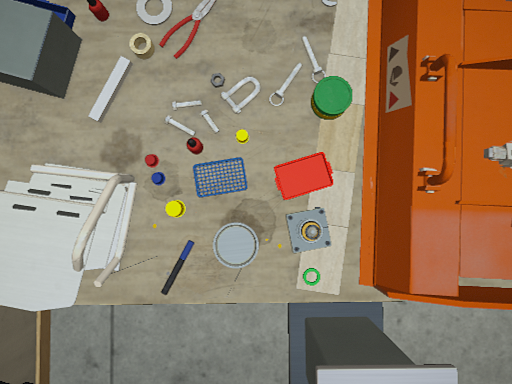

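The large yellow cap stands at top px (175,208) and scene px (196,170). The smaller cap, a look-alike, is at top (242,136). The green spacer look-alike is at top (312,277). The brass spacer is on the stack at top (312,231), with the nut above it. The dish is at top (236,245), the basket at (220,177) and the tray at (303,176). The tall orange body lies right of column 362.

```bash
cat >> h.py <<'E'
def rel(target,yaw=None,s=None):
    "world target TCP, yaw of tool y (deg) -> tool shift, turn rad (assumes measured ~ commanded)"
    s=s or status.observe(); R=np.array(s['tool_rot']); d=R.T@(np.array(target)-s['ee_pos'])
    y=np.degrees(np.arctan2(R[1,1],R[0,1])); t=0 if yaw is None else np.radians(((y-yaw+90)%180)-90)
    return np.round(d,4),round(t,4),round(y,1)
E
python3 - <<'E'
from h import *
a=grab_frame('scene');b=grab_frame('top');ca,cb=cam(a),cam(b)
w=grab_frame('wrist');print(np.round(w['tool_from_camera'],3),np.round(w['K'],1))
# rects/orientation on top view
for n,z in [('wash_basket',.022),('scrap_tray',.02),('steel_dish',.02),('cap',.047),('grease_tin',.068),('threadlock',.09),('shaft_stand',.02)]:
    for d in silhouettes(n,b)[:2]:
        c=cv2.findContours(d['pixels'].astype(np.uint8),0,1)[0]; c=max(c,key=cv2.contourArea)[:,0]
        P=np.array([onz(cb,p,z)[:2] for p in c],np.float32); print(n,round(d['score'],2),[np.round(v,3) for v in cv2.minAreaRect(P)])
# orange corners: (bottom-left image tall edge) 
print('orange', [np.round(onz(cb,p,z),3) for p in [(362,285),(372,180),(376,100)] for z in (0,.15,.3)])
for xy in [((400,244),(430,66)),((463,150),(432,155))]: print('handle?',tri([(ca,xy[0]),(cb,xy[1])]))
print(rel([.40,.2,.27],0))
E
```

```text
[[ 0.001 -0.95  -0.312  0.082]
 [ 1.     0.001  0.    -0.001]
 [ 0.    -0.312  0.95  -0.146]
 [ 0.     0.     0.     1.   ]] [[343.5   0.  253.7]
 [  0.  343.5 193. ]
 [  0.    0.    1. ]]
wash_basket 0.91 [array([0.592, 0.374]), array([0.079, 0.117]), np.float64(8.394)]
wash_basket 0.32 [array([0.468, 0.174]), array([0.095, 0.095]), np.float64(11.301)]
scrap_tray 0.6 [array([0.592, 0.182]), array([0.084, 0.133]), np.float64(16.95)]
steel_dish 0.72 [array([0.435, 0.337]), array([0.1  , 0.101]), np.float64(89.288)]
cap 0.8 [array([0.522, 0.471]), array([0.042, 0.036]), np.float64(89.245)]
cap 0.49 [array([0.681, 0.321]), array([0.025, 0.027]), np.float64(89.298)]
grease_tin 0.63 [array([0.76 , 0.123]), array([0.085, 0.102]), np.float64(62.363)]
threadlock 0.48 [array([0.654, 0.422]), array([0.038, 0.03 ]), np.float64(44.605)]
shaft_stand 0.64 [array([0.469, 0.174]), array([0.095, 0.092]), np.float64(10.336)]
orange [array([0.34 , 0.052, 0.   ]), array([0.365, 0.086, 0.15 ]), array([0.391, 0.121, 0.3  ]), array([0.581, 0.021, 0.   ]), array([0.571, 0.061, 0.15 ]), array([0.561, 0.1  , 0.3  ]), array([0.77 , 0.006, 0.   ]), array([0.732, 0.048, 0.15 ]), array([0.695, 0.089, 0.3  ])]
handle? (array([ 0.74993732, -0.03331001,  0.07082085]), np.float64(0.08795781431576953))
handle? (array([ 0.62043481, -0.03297667,  0.2900402 ]), np.float64(0.03146389313542234))
(array([-0.3253, -0.368 , -0.0313]), np.float64(1.278), np.float64(73.2))
```

{"fn": "arm_command", "kwargs": {"rows": [[[-0.01, -0.03, -0.005], 0.1], [[-0.02, -0.06, -0.01], 0.2], [[-0.03, -0.09, -0.015], 0.3], [[-0.045, -0.125, -0.02], 0.4], [[-0.065, -0.16, -0.03], 0.5], [[-0.09, -0.19, -0.03], 0.6], [[-0.115, -0.215, -0.03], 0.7], [[-0.14, -0.235, -0.03], 0.8]], "claw": 0, "squeeze": 20}}

```text
time: 2.27
ee_pos: [0.261, 0.3788, 0.2692]
tool_rot: [[-0.456, 0.89, 0.001], [0.89, 0.456, 0.001], [0.0, 0.001, -1.0]]
contact_force: [0.0, 1.5, -0.1]
gripper_width: 1.001
grasp_force: 0.0
```

```bash
python3 - <<'E'
from h import *
print(status.observe()['ee_pos'],rel([.44,.20,.27],0))
E
```

```text
[0.26101572 0.37884824 0.26921618] (array([-0.2408,  0.0777, -0.0008]), np.float64(0.4738), np.float64(27.1))
```

{"fn": "arm_command", "kwargs": {"rows": [[[-0.03, 0.01, 0], 0.08], [[-0.065, 0.02, 0], 0.16], [[-0.1, 0.03, 0], 0.24], [[-0.14, 0.045, 0], 0.32], [[-0.18, 0.06, 0], 0.4], [[-0.22, 0.07, 0], 0.474], [[-0.241, 0.078, 0], 0.474], [[-0.241, 0.078, 0], 0.474]]}}

```text
time: 2.93
ee_pos: [0.4441, 0.1996, 0.269]
tool_rot: [[0.001, 1.0, 0.002], [1.0, -0.001, -0.001], [-0.001, 0.002, -1.0]]
contact_force: [0.8, 0.5, 0.5]
gripper_width: 1.002
grasp_force: 0.0
```

```bash
python3 - <<'E'
from h import *
s=status.observe();w=grab_frame('wrist');c=cam(w,s)
save('w1',w['color']);print(s['ee_pos'])
for n,z in [('shaft_stand',0),('bearing',.052),('spacer',.067),('locknut',.079)]:
    print(n,[(np.round(d['at'],1),round(d['score'],2),np.round(onz(c,d['at'],z),4)) for d in tip_of(n,w)[:2]])
    for d in silhouettes(n,w)[:2]: print('  rect',np.round(d['rect'],1),round(d['score'],2))
E
```

```text
[0.44412528 0.19958416 0.26895846]
shaft_stand [(array([274.2, 169.4]), 0.71, array([0.4691, 0.1738, 0.    ]))]
  rect [271.9 171.1  81.6  84.9] 0.77
bearing [(array([273. , 178.4]), 0.79, array([0.4647, 0.1769, 0.052 ]))]
  rect [274.4 180.4  51.3  48.7] 0.72
spacer [(array([274. , 181.5]), 0.9, array([0.4649, 0.1778, 0.067 ])), (array([187.8, 175.3]), 0.8, array([0.3744, 0.1846, 0.067 ]))]
  rect [184.1 176.2  32.2  31.2] 0.98
  rect [272.4 181.6  38.3  36.1] 0.62
locknut [(array([275.6, 191.7]), 0.85, array([0.466 , 0.1704, 0.079 ]))]
  rect [274.3 192.6  27.6  30.4] 0.75
```

View pics/w1.png

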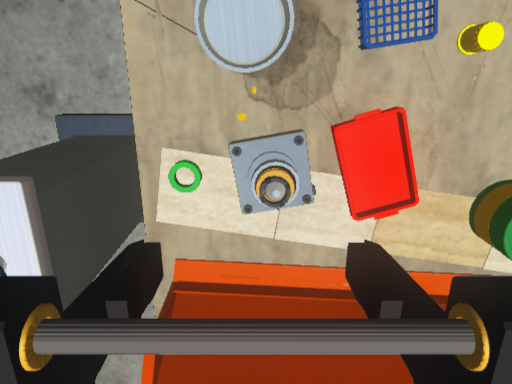

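The wrist view shows the stack at (274,185) on the grey block, with the brass ring under the dark nut. The green ring at (185,176) is the look-alike. I'll go closer for a second view and confirm in an enlarged crop.

{"fn": "arm_command", "kwargs": {"rows": [[[0, 0.005, 0.02], 0], [[-0.004, 0.01, 0.04], 0], [[-0.008, 0.015, 0.06], 0], [[-0.012, 0.02, 0.075], 0], [[-0.015, 0.024, 0.08], 0], [[-0.015, 0.024, 0.08], 0], [[-0.015, 0.024, 0.08], 0], [[-0.015, 0.024, 0.08], 0]]}}

```text
time: 4.05
ee_pos: [0.4658, 0.1884, 0.19]
tool_rot: [[-0.004, 1.0, 0.002], [1.0, 0.004, 0.001], [0.001, 0.002, -1.0]]
contact_force: [-0.0, -0.4, -0.6]
gripper_width: 1.0
grasp_force: 0.0
```

```bash
python3 - <<'E'
from h import *
s=status.observe();w=grab_frame('wrist');c=cam(w,s)
np.save('w2.npy',w['color']);print(s['ee_pos'])
for n,z in [('shaft_stand',0),('bearing',.052),('spacer',.067),('locknut',.079)]:
    print(n,[(np.round(d['at'],1),round(d['score'],2),np.round(onz(c,d['at'],z),4)) for d in tip_of(n,w)[:2]])
    for d in silhouettes(n,w)[:2]: print('  rect',np.round(d['rect'],1),round(d['score'],2))
u=proj(c,[.467,.174,.08]);print(u)
x,y=u.astype(int);im=w['color'][max(0,y-60):y+60,max(0,x-60):x+60]
print(max(0,x-60),max(0,y-60));save('w2c',cv2.resize(im,None,fx=5,fy=5,interpolation=cv2.INTER_CUBIC))
E
```

```text
[0.46582115 0.188441   0.19001982]
shaft_stand [(array([255.9, 176.5]), 0.69, array([0.4675, 0.1759, 0.    ]))]
  rect [251.9 183.9 104.6 110.8] 0.64
bearing []
  rect [254.2 194.2  61.   61.6] 0.58
spacer [(array([253.9, 199.1]), 0.6, array([0.4653, 0.1749, 0.067 ]))]
  rect [254.2 196.3  48.9  43.8] 0.7
  rect [146.9 187.5  35.7  42. ] 0.64
locknut [(array([255.9, 206.8]), 0.71, array([0.4669, 0.1726, 0.079 ]))]
  rect [252.5 211.7  36.6  40.7] 0.79
[256.03725571 205.5535974 ]
196 145
```

View pics/w2c.png

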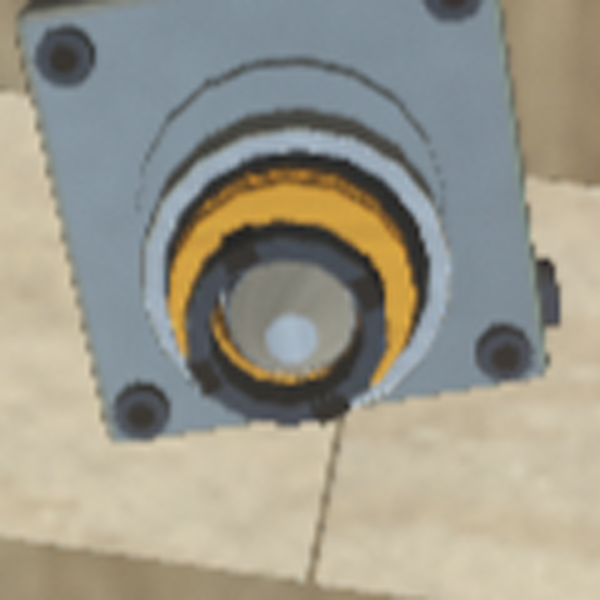

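The crop confirms the dark slotted nut at crop (287,322), on the brass ring at (294,285), on the bearing at (297,270). The shaft tip is at (290,338). So the brass spacer is the one on the stack, not the green ring.

```bash
cat > stk.py <<'E'
from h import *
class F: pass
w=grab_frame('wrist');s=status.observe();c2=cam(w,s)
s1=dict(ee_pos=np.array([.44412528,.19958416,.26895846]),tool_rot=np.array([[0.001,1.0,.002],[1,-.001,-.001],[-.001,.002,-1]]))
c1=cam(w,s1)
for nm,u,z in [('nut top',(253.4,209.4),.089),('tip',(254,212.6),.092),('bearing top',(255.4,199),.067),('spacer top',(254.8,202),.079)]: print(nm,np.round(onz(c2,u,z),4))
print(tri([(c1,(274.3,192.6)),(c2,(253,211.7))]))
b=grab_frame('top');cb=cam(b);a=grab_frame('scene');ca=cam(a)
for d in silhouettes('locknut',b)[:2]:print('top',d['rect'],d['score'])
for d in silhouettes('locknut',a)[:1]:
  print('scene',d['rect'],d['score']); print(tri([(ca,d['rect'][:2]),(c2,(253.4,209.4))]))
print(rel([.4665,.174,.13],0),np.round(s['tool_rot'],4))
E
python3 stk.py
```

```text
nut top [0.4641 0.174  0.089 ]
tip [0.4646 0.1725 0.092 ]
bearing top [0.4657 0.1747 0.067 ]
spacer top [0.4652 0.1764 0.079 ]
(array([0.46372503, 0.17495382, 0.09604929]), np.float64(0.0001615501877807088))
scene [257.1, 230.3, 13.7, 14.2] 0.54
(array([0.46471012, 0.17176391, 0.08418105]), np.float64(0.0006695092308855857))
(array([-0.0138,  0.0013,  0.0587]), np.float64(0.0039), np.float64(0.2)) [[-4.e-03  1.e+00  2.e-04]
 [ 1.e+00  4.e-03  1.e-04]
 [ 1.e-04  2.e-04 -1.e+00]]
```

{"fn": "arm_command", "kwargs": {"rows": [[[-0.003, 0, 0.012], 0], [[-0.007, -0.001, 0.03], 0], [[-0.012, -0.001, 0.05], 0], [[-0.0144, -0.001, 0.068], 0], [[-0.0144, -0.001, 0.075], 0], [[-0.0144, -0.001, 0.075], 0], [[-0.0144, -0.001, 0.075], 0], [[-0.0144, -0.001, 0.075], 0]], "claw": 0.3}}

```text
time: 5.42
ee_pos: [0.4651, 0.1738, 0.1146]
tool_rot: [[-0.004, 1.0, 0.001], [1.0, 0.004, 0.0], [0.0, 0.001, -1.0]]
contact_force: [-0.0, 0.1, -0.2]
gripper_width: 0.699
grasp_force: 0.0
```

```bash
python3 - <<'E'
from h import *
for i in range(2):
    print(rel([.4648,.174,.081],0),status.observe()['ee_pos']); grab_frame('wrist')
E
```

```text
(array([ 0.0002, -0.0003,  0.0336]), np.float64(0.0041), np.float64(0.2)) [0.46506269 0.17375805 0.11455692]
(array([ 0.0001, -0.0006,  0.0339]), np.float64(0.0042), np.float64(0.2)) [0.46534744 0.1738835  0.11491927]
```

{"fn": "arm_command", "kwargs": {"rows": [[[0, 0, 0.008], 0], [[0, 0, 0.018], 0], [[0, 0, 0.027], 0], [[0, 0, 0.0325], 0], [[0, 0, 0.0335], 0], [[0, 0, 0.0335], 0], [[0, 0, 0.0335], 0], [[0, 0, 0.0335], 0]]}}

```text
time: 6.18
ee_pos: [0.4646, 0.1735, 0.0805]
tool_rot: [[-0.004, 1.0, 0.001], [1.0, 0.004, 0.0], [0.0, 0.001, -1.0]]
contact_force: [-0.5, 0.1, 0.9]
gripper_width: 0.701
grasp_force: 0.0
```

{"fn": "arm_command", "kwargs": {"rows": [[[0, 0, 0], 0], [[0, 0, 0], 0], [[0, 0, 0], 0], [[0, 0, 0], 0], [[0, 0, 0], 0], [[0, 0, 0], 0], [[0, 0, 0], 0], [[0, 0, 0], 0]], "claw": 0.8, "squeeze": 25}}

```text
time: 6.85
ee_pos: [0.4644, 0.1735, 0.0804]
tool_rot: [[-0.004, 1.0, 0.0], [1.0, 0.004, 0.0], [0.0, 0.0, -1.0]]
contact_force: [0.2, -0.3, 0.8]
gripper_width: 0.353
grasp_force: 25.0
```

{"fn": "arm_command", "kwargs": {"rows": [[[0, 0, -0.003], 0], [[0, 0, -0.008], 0], [[0, 0, -0.015], 0], [[0, 0, -0.025], 0], [[0, 0, -0.04], 0], [[0, 0, -0.06], 0], [[0, 0, -0.08], 0], [[0, 0, -0.09], 0]]}}

```text
time: 7.52
ee_pos: [0.4658, 0.1739, 0.1738]
tool_rot: [[-0.004, 1.0, 0.004], [1.0, 0.004, 0.001], [0.001, 0.004, -1.0]]
contact_force: [1.0, -0.0, -0.4]
gripper_width: 0.354
grasp_force: 25.0
```

```bash
python3 - <<'E'
from h import *
s=status.observe();w=grab_frame('wrist');c=cam(w,s)
save('w3',w['color']);print(s['ee_pos'],s['gripper_width'],s['grasp_force'])
for n,z in [('steel_dish',.02),('wash_basket',.022),('scrap_tray',.02)]:
    print(n,[(np.round(d['at'],1),round(d['score'],2),np.round(onz(c,d['at'],0),4)) for d in tip_of(n,w)[:2]])
    for d in silhouettes(n,w)[:1]:
        k=max(cv2.findContours(d['pixels'].astype(np.uint8),0,1)[0],key=cv2.contourArea)[:,0]
        P=np.array([onz(c,p,z)[:2] for p in k],np.float32); print(n,round(d['score'],2),np.round(d['rect']),[np.round(v,3) for v in cv2.minAreaRect(P)])
E
```

```text
[0.46577101 0.17394072 0.17379454] 0.3541665031052917 24.99971847049892
steel_dish [(array([254.9, 166.9]), 0.6, array([0.4667, 0.1754, 0.    ]))]
steel_dish 0.96 [213.  19. 112.  36.] [array([0.433, 0.3  ]), array([0.088, 0.026]), np.float64(0.326)]
wash_basket []
wash_basket 0.75 [394.   4.  45.   9.] [array([0.572, 0.311]), array([0.036, 0.005]), np.float64(0.326)]
scrap_tray [(array([384.2, 166. ]), 0.83, array([0.5904, 0.1768, 0.    ]))]
scrap_tray 0.88 [387. 163. 113. 148.] [array([0.588, 0.181]), array([0.086, 0.134]), np.float64(16.604)]
```

View pics/w3.png

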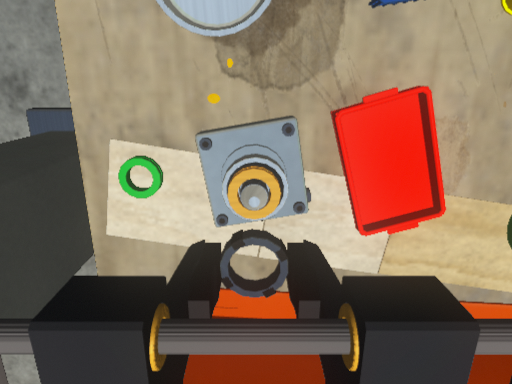

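The nut is held between the fingers at (253,263). The bare brass ring shows at (254,191). The dish is at the upper left and the tray at (387,163).

{"fn": "arm_command", "kwargs": {"rows": [[[0.015, -0.003, 0], 0], [[0.04, -0.008, 0], 0], [[0.07, -0.014, 0.01], 0], [[0.1, -0.02, 0.03], 0], [[0.13, -0.026, 0.06], 0], [[0.155, -0.031, 0.085], 0], [[0.163, -0.032, 0.1], 0], [[0.163, -0.032, 0.11], 0]]}}

```text
time: 8.53
ee_pos: [0.429, 0.3369, 0.0566]
tool_rot: [[-0.007, 1.0, -0.004], [1.0, 0.007, -0.003], [-0.003, -0.005, -1.0]]
contact_force: [0.3, -0.3, -0.9]
gripper_width: 0.353
grasp_force: 25.0
```

```bash
python3 - <<'E'
from h import *
s=status.observe()
print(s['ee_pos'],rel([.434,.336,.007],0))
E
```

```text
[0.42904227 0.33686763 0.05655092] (array([-0.0008,  0.0052,  0.0495]), np.float64(0.0068), np.float64(0.4))
```

{"fn": "arm_command", "kwargs": {"rows": [[[0, 0.001, 0.008], 0], [[0, 0.001, 0.018], 0], [[0, 0.001, 0.028], 0], [[0, 0.001, 0.038], 0], [[0, 0.001, 0.045], 0], [[0, 0.001, 0.049], 0], [[0, 0.001, 0.05], 0], [[0, 0.001, 0.05], 0]]}}

```text
time: 9.2
ee_pos: [0.4327, 0.3361, 0.0101]
tool_rot: [[-0.004, 1.0, -0.0], [1.0, 0.004, -0.0], [-0.0, -0.0, -1.0]]
contact_force: [0.4, 0.1, -0.2]
gripper_width: 0.35
grasp_force: 25.0
```

{"fn": "arm_command", "kwargs": {"rows": [[[0, 0, 0.001], 0], [[0, 0, 0.002], 0], [[0, 0, 0.003], 0], [[0, 0, 0.0035], 0], [[0, 0, 0.004], 0], [[0, 0, 0.004], 0], [[0, 0, 0.004], 0], [[0, 0, 0.004], 0]]}}

```text
time: 9.87
ee_pos: [0.4326, 0.3363, 0.0062]
tool_rot: [[-0.004, 1.0, 0.0], [1.0, 0.004, 0.0], [0.0, 0.0, -1.0]]
contact_force: [0.0, 0.9, -0.4]
gripper_width: 0.356
grasp_force: 25.0
```

{"fn": "arm_command", "kwargs": {"rows": [[[0, 0, 0], 0], [[0, 0, 0], 0], [[0, 0, 0], 0], [[0, 0, 0], 0], [[0, 0, -0.005], 0], [[0, 0, -0.02], 0], [[0, 0, -0.04], 0], [[0, 0, -0.06], 0]], "claw": 0.5}}

```text
time: 10.53
ee_pos: [0.4321, 0.3359, 0.0666]
tool_rot: [[-0.004, 1.0, -0.001], [1.0, 0.004, -0.001], [-0.001, -0.001, -1.0]]
contact_force: [-0.8, -0.4, -0.0]
gripper_width: 0.502
grasp_force: 0.0
```

```bash
python3 - <<'E'
from h import *
print(rel([.4652,.1742,.14],0))
E
```

```text
(array([-0.1619,  0.0324, -0.0733]), np.float64(0.004), np.float64(0.2))
```

{"fn": "arm_command", "kwargs": {"rows": [[[-0.01, 0.002, -0.03], 0], [[-0.03, 0.006, -0.06], 0], [[-0.06, 0.012, -0.085], 0], [[-0.09, 0.018, -0.09], 0], [[-0.12, 0.024, -0.09], 0], [[-0.145, 0.029, -0.09], 0], [[-0.162, 0.0325, -0.08], 0], [[-0.162, 0.0325, -0.075], 0]], "claw": 0.3}}

```text
time: 11.2
ee_pos: [0.4662, 0.1718, 0.1415]
tool_rot: [[-0.001, 1.0, 0.001], [1.0, 0.001, -0.001], [-0.001, 0.001, -1.0]]
contact_force: [0.4, 0.1, 0.5]
gripper_width: 0.702
grasp_force: 0.0
```

```bash
python3 - <<'E'
from h import *
f=grab_frame('scene');grab_frame('top')
print(rel([.4652,.1742,.069],0))
c=cam(f);x,y=proj(c,[.434,.337,.005]).astype(int);print(x,y)
im=np.hstack([cv2.resize(f['color'][y-30:y+30,x-40:x+40],None,fx=5,fy=5,interpolation=2),cv2.resize(f['color'][205:265,220:300],None,fx=5,fy=5,interpolation=2)])
save('d1',im)
E
```

```text
(array([0.0003, 0.0004, 0.0714]), np.float64(0.0021), np.float64(0.1))
197 221
```

View pics/d1.png

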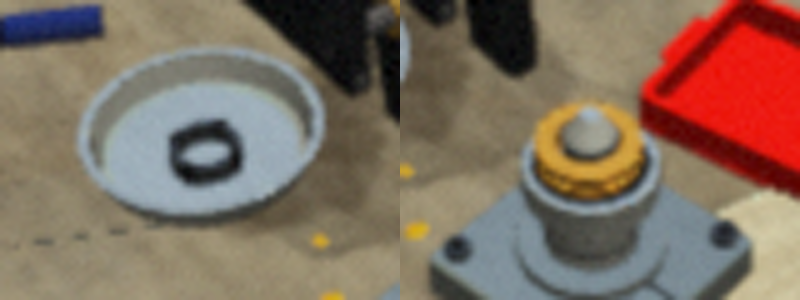

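The nut lies flat in the dish (left crop), and the spacer and bearing are still on the shaft.

{"fn": "arm_command", "kwargs": {"rows": [[[0, 0.0004, 0.015], 0], [[0, 0.0004, 0.033], 0], [[0, 0.0004, 0.05], 0], [[0, 0.0004, 0.062], 0], [[0, 0.0004, 0.069], 0], [[0, 0.0004, 0.0715], 0], [[0, 0.0004, 0.0715], 0], [[0, 0.0004, 0.0715], 0]]}}

```text
time: 11.97
ee_pos: [0.4667, 0.1749, 0.0703]
tool_rot: [[-0.004, 1.0, 0.001], [1.0, 0.004, 0.0], [0.0, 0.001, -1.0]]
contact_force: [0.2, 0.3, 0.9]
gripper_width: 0.7
grasp_force: 0.0
```

{"fn": "arm_command", "kwargs": {"rows": [[[0, 0, 0], 0], [[0, 0, 0], 0], [[0, 0, 0], 0], [[0, 0, 0], 0], [[0, 0, 0], 0], [[0, 0, 0], 0], [[0, 0, 0], 0], [[0, 0, 0], 0]], "claw": 0.75, "squeeze": 25}}

```text
time: 12.63
ee_pos: [0.4667, 0.1746, 0.0703]
tool_rot: [[-0.004, 1.0, 0.001], [1.0, 0.004, 0.0], [0.0, 0.001, -1.0]]
contact_force: [-1.8, -0.5, 4.8]
gripper_width: 0.441
grasp_force: 25.0
```

{"fn": "arm_command", "kwargs": {"rows": [[[0, 0, -0.004], 0], [[0, 0, -0.012], 0], [[0, 0, -0.025], 0], [[0, 0, -0.045], 0], [[0, 0, -0.065], -0.05], [[0.01, 0.005, -0.085], -0.15], [[0.03, 0.015, -0.09], -0.27], [[0.055, 0.03, -0.09], -0.39]]}}

```text
time: 13.3
ee_pos: [0.4968, 0.2297, 0.1625]
tool_rot: [[-0.388, 0.922, 0.003], [0.922, 0.388, 0.001], [-0.0, 0.003, -1.0]]
contact_force: [0.5, 0.5, -0.9]
gripper_width: 0.444
grasp_force: 25.0
```

```bash
python3 - <<'E'
from h import *
s=status.observe();print(s['ee_pos'],s['gripper_width'],s['grasp_force'],s['joint_pos'],rel([.587,.372,.14],98.4))
E
```

```text
[0.49682194 0.22967994 0.16247552] 0.44413744652546483 24.996475575026125 [ 2.22163217e+01  4.73917428e+00  1.12375184e+02 -2.30154796e-02
  6.26928153e+01 -5.99178061e-01] (array([0.0962, 0.1383, 0.0229]), np.float64(-1.319), np.float64(22.8))
```

{"fn": "arm_command", "kwargs": {"rows": [[[0.01, 0.015, 0], -0.12], [[0.022, 0.032, 0], -0.24], [[0.035, 0.05, 0], -0.36], [[0.05, 0.07, 0], -0.48], [[0.064, 0.09, 0], -0.6], [[0.078, 0.11, 0.005], -0.72], [[0.09, 0.13, 0.01], -0.84], [[0.096, 0.138, 0.015], -0.96]]}}

```text
time: 13.97
ee_pos: [0.5878, 0.3734, 0.1445]
tool_rot: [[-0.978, 0.208, 0.001], [0.208, 0.978, 0.001], [-0.001, 0.001, -1.0]]
contact_force: [-0.5, 1.1, 0.1]
gripper_width: 0.446
grasp_force: 25.0
```

{"fn": "arm_command", "kwargs": {"rows": [[[0, 0, 0], -0.12], [[0, 0, 0], -0.24], [[0, 0, 0], -0.359], [[0, 0, 0], -0.359], [[0, 0, 0], -0.359], [[0, 0, 0], -0.359], [[0, 0, 0], -0.359], [[0, 0, 0], -0.359]]}}

```text
time: 14.63
ee_pos: [0.5865, 0.3711, 0.1448]
tool_rot: [[-0.99, -0.14, 0.0], [-0.14, 0.99, 0.0], [-0.0, 0.0, -1.0]]
contact_force: [-0.5, 0.6, -1.8]
gripper_width: 0.44
grasp_force: 25.0
```

```bash
python3 - <<'E'
from h import *
s=status.observe();w=grab_frame('wrist');c=cam(w,s);save('w4',w['color'])
print(s['ee_pos'],s['gripper_width'],s['grasp_force'],rel([.587,.372,.01],98.4))
for n,z in [('wash_basket',.022)]:
    for d in silhouettes(n,w)[:1]:
        k=max(cv2.findContours(d['pixels'].astype(np.uint8),0,1)[0],key=cv2.contourArea)[:,0]
        P=np.array([onz(c,p,z)[:2] for p in k],np.float32); print(n,round(d['score'],2),np.round(d['rect']),[np.round(v,3) for v in cv2.minAreaRect(P)])
for X in [.592,.374,.022],[.592,.374,.003]: print(proj(c,X))
E
```

```text
[0.58648803 0.37110122 0.14481119] 0.44043246431226907 24.99980678781867 (array([-0.0006,  0.0008,  0.1348]), np.float64(-0.0055), np.float64(98.1))
wash_basket 0.69 [258. 189. 148.  96.] [array([0.589, 0.374]), array([0.08 , 0.118]), np.float64(8.637)]
[257.43500891 192.98885229]
[257.20879114 186.22492351]
```

View pics/w4.png

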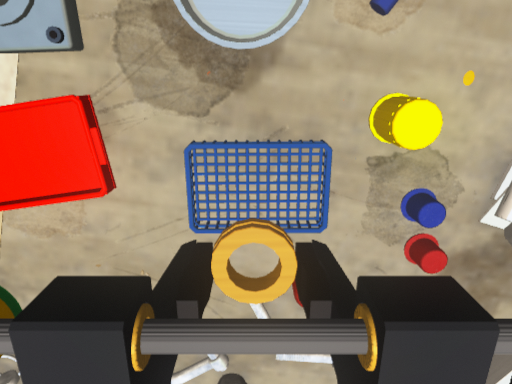

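The spacer is held at (254,262) and the basket is centred at (258,189). The thread-lock bottle is just behind the right finger, with about 20 mm of clearance. The large yellow cap is at (415,123).

{"fn": "arm_command", "kwargs": {"rows": [[[0, 0.001, 0.015], 0], [[0, 0.001, 0.035], 0], [[0, 0.001, 0.06], 0], [[0, 0.001, 0.085], 0], [[0, 0.001, 0.105], 0], [[0, 0.001, 0.119], 0], [[0, 0.001, 0.125], 0], [[0, 0.001, 0.125], 0]]}}

```text
time: 15.4
ee_pos: [0.5849, 0.3713, 0.0171]
tool_rot: [[-0.99, -0.142, -0.003], [-0.142, 0.99, -0.002], [0.004, -0.002, -1.0]]
contact_force: [-0.0, -0.3, -1.7]
gripper_width: 0.444
grasp_force: 25.0
```

{"fn": "arm_command", "kwargs": {"rows": [[[0, 0, 0.002], 0], [[0, 0, 0.004], 0], [[0, 0, 0.006], 0], [[0, 0, 0.008], 0], [[0, 0, 0.0105], 0], [[0, 0, 0.0115], 0], [[0, 0, 0.0115], 0], [[0, 0, 0.0115], 0]]}}

```text
time: 16.07
ee_pos: [0.5863, 0.3722, 0.0082]
tool_rot: [[-0.99, -0.142, -0.0], [-0.142, 0.99, -0.0], [0.0, -0.0, -1.0]]
contact_force: [-0.1, -0.6, -0.7]
gripper_width: 0.442
grasp_force: 25.0
```

{"fn": "arm_command", "kwargs": {"rows": [[[0, 0, 0.0012], 0], [[0, 0, 0.0012], 0], [[0, 0, 0.0012], 0], [[0, 0, 0.0012], 0], [[0, 0, -0.005], 0], [[0, 0, -0.02], 0], [[0, 0, -0.045], 0], [[0, 0, -0.075], 0]], "claw": 0.42}}

```text
time: 16.73
ee_pos: [0.5851, 0.3714, 0.0831]
tool_rot: [[-0.99, -0.142, -0.003], [-0.142, 0.99, -0.002], [0.003, -0.001, -1.0]]
contact_force: [0.6, 1.5, -0.1]
gripper_width: 0.58
grasp_force: 0.0
```

```bash
python3 - <<'E'
from h import *
s=status.observe();print(s['ee_pos'],s['gripper_width'],rel([.4655,.1745,.15],0))
E
```

```text
[0.58512035 0.37144602 0.0831201 ] 0.5797311387561092 (array([ 0.1465, -0.1781, -0.0662]), np.float64(-1.4286), np.float64(98.1))
```

{"fn": "arm_command", "kwargs": {"rows": [[[0, 0, -0.025], 0], [[0.01, -0.01, -0.05], 0.12], [[0.025, -0.03, -0.07], 0.24], [[0.045, -0.055, -0.08], 0.36], [[0.07, -0.085, -0.08], 0.48], [[0.095, -0.115, -0.08], 0.6], [[0.12, -0.145, -0.08], 0.72], [[0.14, -0.17, -0.08], 0.84]]}}

```text
time: 17.4
ee_pos: [0.4705, 0.1824, 0.1647]
tool_rot: [[-0.763, 0.647, 0.001], [0.647, 0.763, 0.0], [-0.001, 0.001, -1.0]]
contact_force: [0.3, -0.7, 0.5]
gripper_width: 0.581
grasp_force: 0.0
```

{"fn": "arm_command", "kwargs": {"rows": [[[0, 0, 0], 0.12], [[0, 0, 0], 0.24], [[0, 0, 0], 0.36], [[0, 0, 0], 0.48], [[0, 0, 0], 0.6], [[0, 0, 0], 0.72], [[0, 0, 0], 0.84], [[0, 0, 0], 0.872]], "claw": 0.15}}

```text
time: 18.07
ee_pos: [0.4723, 0.1842, 0.165]
tool_rot: [[0.004, 1.0, 0.002], [1.0, -0.004, 0.001], [0.001, 0.002, -1.0]]
contact_force: [-0.8, -0.4, 0.0]
gripper_width: 0.851
grasp_force: 0.0
```

```bash
python3 - <<'E'
from h import *
f=grab_frame('scene');s=status.observe()
print(s['ee_pos'],rel([.4658,.1745,.08],0))
c=cam(f);x,y=proj(c,[.59,.374,.01]).astype(int)
im=np.hstack([cv2.resize(f['color'][y-30:y+30,x-40:x+40],None,fx=5,fy=5,interpolation=2),cv2.resize(f['color'][205:265,220:300],None,fx=5,fy=5,interpolation=2)])
save('d2',im)
E
```

```text
[0.47235029 0.18420129 0.16495638] (array([-0.0098, -0.0067,  0.0849]), np.float64(-0.0026), np.float64(-0.1))
```

View pics/d2.png

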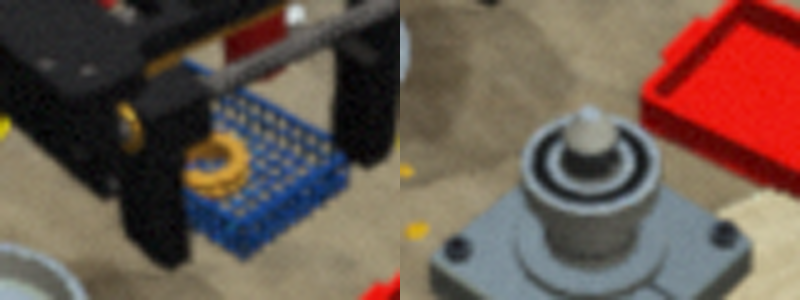

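{"fn": "arm_command", "kwargs": {"rows": [[[-0.004, -0.003, 0.005], 0], [[-0.008, -0.006, 0.02], 0], [[-0.0098, -0.0067, 0.045], 0], [[-0.0098, -0.0067, 0.07], 0], [[-0.0098, -0.0067, 0.092], 0], [[-0.0098, -0.0067, 0.106], 0], [[-0.0098, -0.0067, 0.1105], 0], [[-0.0098, -0.0067, 0.1105], 0]]}}

```text
time: 18.78
ee_pos: [0.4639, 0.1737, 0.0516]
tool_rot: [[-0.002, 1.0, -0.003], [1.0, 0.002, -0.001], [-0.001, -0.003, -1.0]]
contact_force: [-0.6, -0.4, -0.2]
gripper_width: 0.847
grasp_force: 0.0
```

{"fn": "arm_command", "kwargs": {"rows": [[[0, 0, 0], 0], [[0, 0, 0], 0], [[0, 0, 0], 0], [[0, 0, 0], 0], [[0, 0, 0], 0], [[0, 0, 0], 0], [[0, 0, 0], 0], [[0, 0, 0], 0]], "claw": 0.6, "squeeze": 30}}

```text
time: 19.45
ee_pos: [0.4663, 0.1746, 0.054]
tool_rot: [[-0.001, 1.0, 0.002], [1.0, 0.001, 0.001], [0.001, 0.002, -1.0]]
contact_force: [-0.9, -0.3, 7.0]
gripper_width: 0.574
grasp_force: 30.0
```

{"fn": "arm_command", "kwargs": {"rows": [[[0, 0, -0.004], 0], [[0, 0, -0.012], 0], [[0, 0, -0.028], 0], [[0, 0, -0.048], 0], [[0, 0.005, -0.07], 0.08], [[0.004, 0.02, -0.09], 0.2], [[0.008, 0.04, -0.1], 0.32], [[0.012, 0.065, -0.1], 0.44]]}}

```text
time: 20.12
ee_pos: [0.5317, 0.187, 0.1564]
tool_rot: [[0.43, 0.903, 0.004], [0.903, -0.43, 0.002], [0.003, 0.003, -1.0]]
contact_force: [0.7, -0.3, -0.1]
gripper_width: 0.573
grasp_force: 30.0
```

```bash
python3 - <<'E'
from h import *
s=status.observe();print(s['ee_pos'],s['gripper_width'],s['grasp_force'],rel([.588,.187,.12],-73))
E
```

```text
[0.531737   0.18704458 0.15642885] 0.573337585195846 29.991032956168056 (array([0.024 , 0.0507, 0.0367]), np.float64(0.8296), np.float64(-25.5))
```

{"fn": "arm_command", "kwargs": {"rows": [[[0.004, 0.008, 0], 0.12], [[0.009, 0.018, 0], 0.24], [[0.014, 0.03, 0], 0.36], [[0.02, 0.042, 0.01], 0.48], [[0.024, 0.051, 0.02], 0.6], [[0.024, 0.051, 0.03], 0.72], [[0.024, 0.051, 0.035], 0.83], [[0.024, 0.051, 0.035], 0.83]]}}

```text
time: 20.78
ee_pos: [0.5851, 0.1859, 0.1158]
tool_rot: [[0.956, 0.294, -0.004], [0.294, -0.956, -0.001], [-0.004, -0.0, -1.0]]
contact_force: [-0.3, 0.5, -0.6]
gripper_width: 0.571
grasp_force: 30.0
```

```bash
python3 - <<'E'
from h import *
s=status.observe();w=grab_frame('wrist');c=cam(w,s);save('w5',w['color'])
print(s['ee_pos'],s['gripper_width'],rel([.588,.187,.01],-73))
for n,z in [('scrap_tray',.02)]:
    for d in silhouettes(n,w)[:1]:
        k=max(cv2.findContours(d['pixels'].astype(np.uint8),0,1)[0],key=cv2.contourArea)[:,0]
        P=np.array([onz(c,p,z)[:2] for p in k],np.float32); print(n,round(d['score'],2),np.round(d['rect']),[np.round(v,3) for v in cv2.minAreaRect(P)])
E
```

```text
[0.58509586 0.18585385 0.11583604] 0.5707028923132672 (array([ 0.003 , -0.0002,  0.1067]), np.float64(0.0072), np.float64(-72.6))
scrap_tray 0.97 [260. 186. 182. 111.] [array([0.591, 0.182]), array([0.084, 0.133]), np.float64(16.648)]
```

View pics/w5.png

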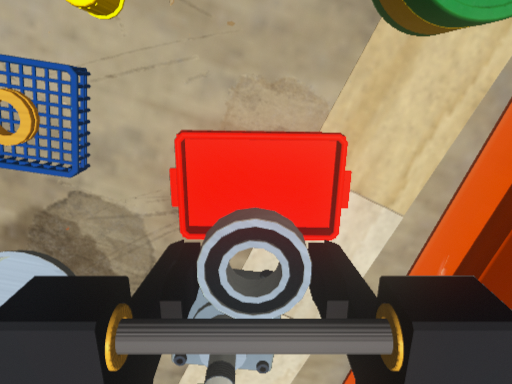

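The bearing is held at (254,265) over the stand side of the tray, and the tray is centred at (260,186). The spacer lies flat in the basket at left. The orange body is at the right edge, so I'll check clearance to it.

```bash
python3 - <<'E'
from h import *
s=status.observe();w=grab_frame('wrist');c=cam(w,s);im=w['color'].astype(int)
m=lambda p:(im[...,0]>150)&(im[...,1]>40)&(im[...,1]<110)&(im[...,2]<60)
M=m(0)
for r in (120,160,200,240,265):
    u=np.where(M[r,360:])[0]; u=u[0]+360 if len(u) else None
    if u: print(r,u,[np.round(onz(c,(u,r),z)[:2],3).tolist() for z in (0,.05,.1)])
print(s['ee_pos'],rel([.590,.186,.02],-73))
E
```

```text
120 500 [[0.691, 0.024], [0.686, 0.059], [0.68, 0.094]]
160 476 [[0.658, 0.026], [0.659, 0.061], [0.66, 0.095]]
200 453 [[0.623, 0.027], [0.631, 0.062], [0.638, 0.096]]
240 429 [[0.585, 0.029], [0.599, 0.064], [0.614, 0.098]]
265 414 [[0.559, 0.031], [0.579, 0.065], [0.598, 0.099]]
[0.58607586 0.18621553 0.11747657] (array([0.0032, 0.0014, 0.098 ]), np.float64(0.0081), np.float64(-72.5))
```

{"fn": "arm_command", "kwargs": {"rows": [[[0.002, 0.001, 0.01], 0], [[0.003, 0.001, 0.025], 0], [[0.003, 0.001, 0.045], 0], [[0.003, 0.001, 0.065], 0], [[0.003, 0.001, 0.083], 0], [[0.003, 0.001, 0.095], 0], [[0.003, 0.001, 0.1], 0], [[0.003, 0.001, 0.1], 0]]}}

```text
time: 21.6
ee_pos: [0.5887, 0.186, 0.0162]
tool_rot: [[0.955, 0.298, -0.002], [0.298, -0.955, -0.001], [-0.003, -0.0, -1.0]]
contact_force: [-0.2, -0.4, -1.4]
gripper_width: 0.575
grasp_force: 30.0
```

{"fn": "arm_command", "kwargs": {"rows": [[[0, 0, 0.002], 0], [[0, 0, 0.004], 0], [[0, 0, 0.006], 0], [[0, 0, 0.008], 0], [[0, 0, 0.01], 0], [[0, 0, 0.0115], 0], [[0, 0, 0.0115], 0], [[0, 0, 0.0115], 0]]}}

```text
time: 22.27
ee_pos: [0.5896, 0.1863, 0.0061]
tool_rot: [[0.955, 0.297, -0.0], [0.297, -0.955, -0.0], [-0.0, 0.0, -1.0]]
contact_force: [0.1, 0.1, -1.9]
gripper_width: 0.575
grasp_force: 30.0
```

{"fn": "arm_command", "kwargs": {"rows": [[[0, 0, 0], 0], [[0, 0, 0], 0], [[0, 0, 0], 0], [[0, 0, 0], 0], [[0, 0, -0.006], 0], [[0, 0, -0.025], 0], [[0, 0, -0.05], 0], [[0, 0, -0.085], 0]], "claw": 0.28}}

```text
time: 22.93
ee_pos: [0.5873, 0.1857, 0.0896]
tool_rot: [[0.955, 0.297, -0.006], [0.297, -0.955, -0.002], [-0.006, -0.0, -1.0]]
contact_force: [0.0, -0.6, 0.6]
gripper_width: 0.719
grasp_force: 0.0
```

```bash
python3 - <<'E'
from h import *
s=status.observe();w=grab_frame('wrist');save('w6',w['color'])
b=grab_frame('top');cb=cam(b);a=grab_frame('scene');ca=cam(a)
# yellow cap tops
for nm,f,c,box in (('top',b,cb,(165,195,190,225)),('scene',a,ca,(150,185,180,210))):
    hsv=cv2.cvtColor(f['color'],cv2.COLOR_RGB2HSV);m=cv2.inRange(hsv,(22,150,60),(34,255,255))
    n,l,st,ce=cv2.connectedComponentsWithStats(m)
    for i in range(1,n):
        if st[i,4]>30: print(nm,st[i],ce[i].round(1),onz(c,ce[i],.047).round(3),onz(c,ce[i],.0235).round(3))
print(rel([.53,.42,.20],-73),s['joint_pos'].round(1))
E
```

```text
top [311  95  31  24 109] [322.3 111.8] [0.733 0.141 0.047] [0.739 0.137 0.023]
top [236 129  13  15 142] [241.8 136. ] [0.681 0.322 0.047] [0.685 0.323 0.023]
top [214 171  16  16  92] [221.3 178.5] [0.586 0.369 0.047] [0.588 0.371 0.023]
top [165 200  21  17 273] [175.1 208.1] [0.521 0.472 0.047] [0.521 0.477 0.023]
scene [429  77  15   7  70] [436.4  80. ] [1.352 0.368 0.047] [1.402 0.394 0.023]
scene [188 158  18  25 350] [196.2 170.2] [0.503 0.444 0.047] [0.518 0.472 0.023]
scene [292 168   5  17  60] [294.  175.7] [0.663 0.285 0.047] [0.685 0.307 0.023]
scene [373 204  31   8  38] [389.1 208.7] [0.736 0.08  0.047] [0.761 0.093 0.023]
scene [366 213  34   8  41] [381.4 217.8] [0.702 0.072 0.047] [0.726 0.086 0.023]
(array([ 0.01  , -0.2409, -0.1042]), np.float64(0.0052), np.float64(-72.7)) [ 15.2  16.5 106.9   0.   56.9  87.9]
```

View pics/w6.png

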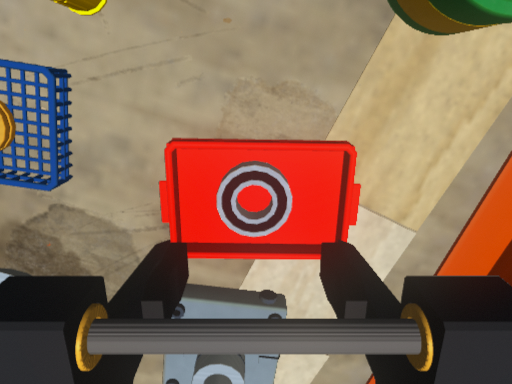

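The bearing lies flat in the tray at (254,200). Next I'll move over the large cap.

{"fn": "arm_command", "kwargs": {"rows": [[[0, -0.01, -0.03], 0], [[0, -0.04, -0.065], 0], [[0.004, -0.075, -0.1], 0], [[0.008, -0.115, -0.12], 0], [[0.012, -0.155, -0.12], 0], [[0.016, -0.195, -0.12], 0], [[0.02, -0.235, -0.12], 0], [[0.021, -0.26, -0.12], 0]]}}

```text
time: 23.75
ee_pos: [0.5313, 0.4432, 0.2105]
tool_rot: [[0.955, 0.298, -0.001], [0.298, -0.955, 0.0], [-0.001, -0.0, -1.0]]
contact_force: [0.2, -0.5, 0.1]
gripper_width: 0.717
grasp_force: 0.0
```

{"fn": "arm_command", "kwargs": {"rows": [[[0, 0, 0], 0], [[0, 0, 0], 0], [[0, 0, 0], 0], [[0, 0, 0], 0], [[0, 0, 0], 0], [[0, 0, 0], 0], [[0, 0, 0], 0], [[0, 0, 0], 0]]}}

```text
time: 24.42
ee_pos: [0.5329, 0.44, 0.2114]
tool_rot: [[0.955, 0.296, 0.0], [0.296, -0.955, 0.0], [0.0, -0.0, -1.0]]
contact_force: [-0.1, 0.2, 0.5]
gripper_width: 0.721
grasp_force: 0.0
```

```bash
python3 - <<'E'
from h import *
s=status.observe();w=grab_frame('wrist');c=cam(w,s);np.save('w7.npy',w['color'])
print(s['ee_pos'],s['joint_pos'].round(1),proj(c,[.52,.471,.047]))
hsv=cv2.cvtColor(w['color'],cv2.COLOR_RGB2HSV);m=cv2.inRange(hsv,(22,150,60),(34,255,255))
n,l,st,ce=cv2.connectedComponentsWithStats(m)
b=grab_frame('top');cb=cam(b)
for i in range(1,n):
    if st[i,4]>100: print(st[i],ce[i].round(1),onz(c,ce[i],.0235).round(4), tri([(c,ce[i]),(cb,(175.1,208.1))]))
im=w['color'].copy()
im=np.hstack([cv2.resize(im,(512,384)),np.zeros((384,8,3),np.uint8),cv2.resize(b['color'][140:260,90:180],(280,384),interpolation=2)])
save('w7',im)
E
```

```text
[0.53292643 0.44003477 0.21141898] [ 37.5  17.8  91.4  -0.   70.8 110.3] [216.98711639 173.78271376]
[ 401   28   49   38 1388] [425.1  46.3] [0.6828 0.3246 0.0235] (array([0.56709959, 0.43623401, 0.33003281]), np.float64(0.05078638159306839))
[ 192  144   43   48 1557] [213.3 167.4] [0.5185 0.4769 0.0235] (array([0.52112688, 0.47587961, 0.03181528]), np.float64(0.0007170642073998324))
```

View pics/w7.png

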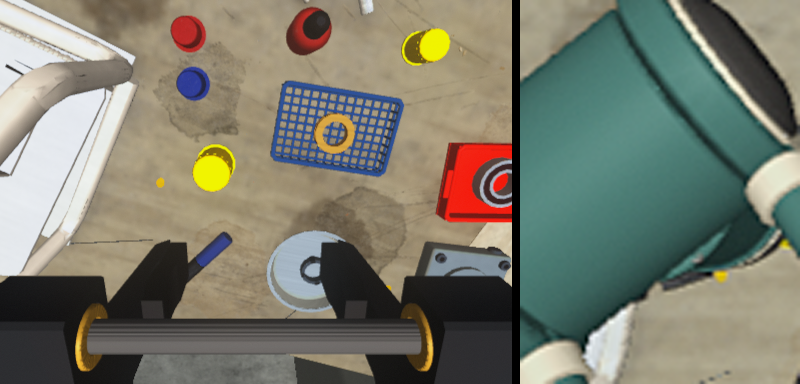

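The wrist view shows the large cap at (212,170), with a disc about 38 px wide. The smaller look-alike is at (430,45), about 30 px wide. The white rack's rail runs from (135,90) to (70,235), so I'll check how near and high it is.

```bash
python3 - <<'E'
from h import *
s=status.observe();w=grab_frame('wrist');c=cam(w,s);a=grab_frame('scene');ca=cam(a);b=grab_frame('top');cb=cam(b)
print('corner',tri([(c,(130,70)),(cb,(128,178))]),tri([(c,(130,70)),(ca,(197,130))]))
print('rail low end',tri([(c,(68,238)),(cb,(97,283))]))
print('rail z0/.05', [onz(c,p,z).round(3) for p in [(135,90),(100,172),(70,235)] for z in (0,.05)])
im=cv2.imread('pics/scene0.png')[40:200,50:250]; cv2.imwrite('pics/rk.png',cv2.resize(im,None,fx=3,fy=3,interpolation=2))
E
```

```text
corner (array([0.58774349, 0.56865558, 0.05747019]), np.float64(0.005699880300354924)) (array([0.585371  , 0.5611366 , 0.06795236]), np.float64(0.0026995854026023052))
rail low end (array([ 0.34018168,  0.66377106, -0.06313401]), np.float64(0.020154886464615537))
rail z0/.05 [array([0.565, 0.574, 0.   ]), array([0.571, 0.558, 0.05 ]), array([0.471, 0.593, 0.   ]), array([0.49 , 0.575, 0.05 ]), array([0.387, 0.614, 0.   ]), array([0.418, 0.593, 0.05 ])]
```

View pics/rk.png

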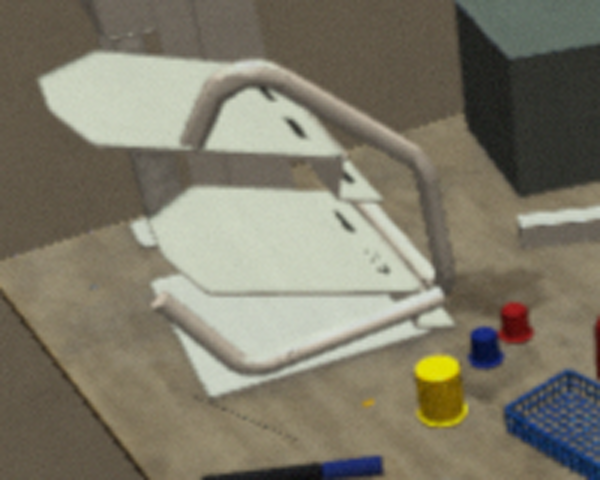

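{"fn": "arm_command", "kwargs": {"rows": [[[-0.005, 0.017, 0], 0], [[-0.012, 0.04, 0], -0.06], [[-0.02, 0.065, 0], -0.18], [[-0.024, 0.077, 0], -0.3], [[-0.024, 0.077, 0], -0.42], [[-0.024, 0.077, 0], -0.54], [[-0.024, 0.077, 0], -0.66], [[-0.024, 0.077, 0], -0.78]], "claw": 0.3}}

```text
time: 25.33
ee_pos: [0.5325, 0.36, 0.2114]
tool_rot: [[0.465, 0.885, 0.0], [0.885, -0.465, 0.0], [0.0, 0.0, -1.0]]
contact_force: [0.1, 0.1, -0.9]
gripper_width: 0.699
grasp_force: 0.0
```

{"fn": "arm_command", "kwargs": {"rows": [[[0, 0, 0], -0.12], [[0, 0, 0], -0.24], [[0, 0, 0], -0.36], [[0, 0, 0], -0.48], [[0, 0, 0], -0.6], [[0, 0, 0], -0.72], [[0, 0, 0], -0.84], [[0, 0, 0], -0.96]]}}

```text
time: 26.0
ee_pos: [0.5324, 0.3602, 0.2112]
tool_rot: [[-0.459, 0.888, 0.0], [0.888, 0.459, -0.0], [-0.0, 0.0, -1.0]]
contact_force: [-0.3, 0.2, 0.1]
gripper_width: 0.7
grasp_force: 0.0
```

{"fn": "arm_command", "kwargs": {"rows": [[[0, 0, 0], -0.12], [[0, 0, 0], -0.24], [[0, 0, 0], -0.36], [[0, 0, 0], -0.48], [[0, 0, 0], -0.6], [[0, 0, 0], -0.72], [[0, 0, 0], -0.84], [[0, 0, 0], -0.96]]}}

```text
time: 26.67
ee_pos: [0.5324, 0.3602, 0.2113]
tool_rot: [[-0.991, 0.133, 0.0], [0.133, 0.991, 0.0], [-0.0, 0.0, -1.0]]
contact_force: [0.0, 0.3, 0.1]
gripper_width: 0.7
grasp_force: 0.0
```

{"fn": "arm_command", "kwargs": {"rows": [[[0, 0, 0], -0.12], [[0, 0, 0], -0.24], [[0, 0, 0], -0.36], [[0, 0, 0], -0.48], [[0, 0, 0], -0.6], [[0, 0, 0], -0.72], [[0, 0, 0], -0.84], [[0, 0, 0], -0.96]]}}

```text
time: 27.33
ee_pos: [0.5324, 0.3602, 0.2113]
tool_rot: [[-0.678, -0.735, 0.0], [-0.735, 0.678, 0.0], [-0.0, -0.0, -1.0]]
contact_force: [-0.5, -0.1, -0.0]
gripper_width: 0.699
grasp_force: 0.0
```

```bash
python3 - <<'E'
from h import *
s=status.observe();print(s['ee_pos'],s['joint_pos'].round(1),rel([.5205,.4735,.11],150))
E
```

```text
[0.53240398 0.3602412  0.21126944] [  31.9   12.7   97.8   -0.    69.5 -105.5] (array([-0.0752,  0.0855,  0.1013]), np.float64(-0.2208), np.float64(137.3))
```

{"fn": "arm_command", "kwargs": {"rows": [[[-0.01, 0.012, 0], -0.08], [[-0.022, 0.026, 0], -0.15], [[-0.036, 0.042, 0.01], -0.15], [[-0.05, 0.058, 0.025], -0.15], [[-0.064, 0.074, 0.045], -0.15], [[-0.072, 0.083, 0.065], -0.15], [[-0.0745, 0.0855, 0.08], -0.15], [[-0.0745, 0.0855, 0.08], -0.15]]}}

```text
time: 28.0
ee_pos: [0.5183, 0.472, 0.1264]
tool_rot: [[-0.564, -0.826, -0.006], [-0.826, 0.564, -0.005], [0.007, 0.002, -1.0]]
contact_force: [0.3, -0.9, 0.3]
gripper_width: 0.698
grasp_force: 0.0
```

```bash
python3 - <<'E'
from h import *
grab_frame('top')
s=status.observe();w=grab_frame('wrist');c=cam(w,s);np.save('w8.npy',w['color'])
hsv=cv2.cvtColor(w['color'],cv2.COLOR_RGB2HSV);m=cv2.inRange(hsv,(22,150,60),(34,255,255))
n,l,st,ce=cv2.connectedComponentsWithStats(m)
for i in range(1,n):
    if st[i,4]>200: print(st[i],ce[i].round(1))
# bright top disc
m2=m&cv2.inRange(hsv,(22,150,225),(34,255,255));n,l,st,ce=cv2.connectedComponentsWithStats(m2)
for i in range(1,n):
    if st[i,4]>200: print('disc',st[i],ce[i].round(1),onz(c,ce[i],.047).round(4))
print(s['ee_pos'],rel([.52,.474,.03],None),tip_of('cap',w)[:2])
E
```

```text
[ 233  167   51   65 2707] [257.8 199. ]
disc [ 233  186   50   46 1746] [258.1 208.1] [0.5179 0.4759 0.047 ]
[0.51922144 0.47177092 0.12842287] (array([-0.0017,  0.0013,  0.1003]), 0, np.float64(145.6)) [{'at': [256.4, 192.5], 'score': 0.9}, {'at': [112.7, 134.7], 'score': 0.25}]
```

The second view gives a top disc 50 px wide, or about 35 mm at that range. It is the larger cap, at (258,208).

{"fn": "arm_command", "kwargs": {"rows": [[[-0.0025, 0.002, 0.01], 0], [[-0.0025, 0.0025, 0.025], 0], [[-0.0025, 0.0025, 0.045], 0], [[-0.0025, 0.0025, 0.065], 0], [[-0.0025, 0.0025, 0.083], 0], [[-0.0025, 0.0025, 0.097], 0], [[-0.0025, 0.0025, 0.103], 0], [[-0.0025, 0.0025, 0.103], 0]]}}

```text
time: 28.82
ee_pos: [0.519, 0.4751, 0.0258]
tool_rot: [[-0.565, -0.825, -0.003], [-0.825, 0.565, -0.002], [0.004, 0.001, -1.0]]
contact_force: [-0.7, 0.5, 0.0]
gripper_width: 0.701
grasp_force: 0.0
```

{"fn": "arm_command", "kwargs": {"rows": [[[0, 0, 0], 0], [[0, 0, 0], 0], [[0, 0, 0], 0], [[0, 0, 0], 0], [[0, 0, 0], 0], [[0, 0, 0], 0], [[0, 0, 0], 0], [[0, 0, 0], 0]], "claw": 0.8, "squeeze": 15}}

```text
time: 29.48
ee_pos: [0.5209, 0.4771, 0.0297]
tool_rot: [[-0.565, -0.825, 0.002], [-0.825, 0.565, 0.002], [-0.002, -0.001, -1.0]]
contact_force: [-0.2, 0.6, 6.2]
gripper_width: 0.407
grasp_force: 15.0
```

```bash
python3 - <<'E'
from h import *
s=status.observe();print(s['ee_pos'],s['contact_force'],s['gripper_width'],rel([.5,.35,.2],None))
E
```

```text
[0.5208867  0.47714503 0.02967724] [-0.16440191  0.63604806  6.23887664] 0.40743233340649154 (array([ 0.1163, -0.0547, -0.1706]), 0, np.float64(145.6))
```

{"fn": "arm_command", "kwargs": {"rows": [[[0, 0, -0.005], 0], [[0, 0, -0.02], 0], [[0, 0, -0.045], 0], [[0.005, -0.003, -0.075], 0], [[0.02, -0.01, -0.105], 0], [[0.045, -0.022, -0.135], 0], [[0.075, -0.037, -0.155], 0], [[0.11, -0.052, -0.16], 0]]}}

```text
time: 30.15
ee_pos: [0.5031, 0.3574, 0.1943]
tool_rot: [[-0.564, -0.826, 0.008], [-0.826, 0.564, 0.005], [-0.008, -0.004, -1.0]]
contact_force: [2.1, 0.4, 0.3]
gripper_width: 0.414
grasp_force: 15.0
```

```bash
python3 - <<'E'
from h import *
s=status.observe();print(s['ee_pos'],s['gripper_width'],s['grasp_force'],s['joint_pos'].round(1),rel([.466,.1745,.18],None))
E
```

```text
[0.50308384 0.35743646 0.19430854] 0.4136983881197618 15.000645322725177 [  33.1   10.4  102.4   -0.    66.7 -112.6] (array([ 0.1721, -0.0725,  0.0131]), 0, np.float64(145.7))
```

{"fn": "arm_command", "kwargs": {"rows": [[[0.015, -0.007, 0], 0.12], [[0.035, -0.015, 0], 0.24], [[0.06, -0.025, 0], 0.36], [[0.085, -0.036, 0], 0.48], [[0.11, -0.046, 0], 0.6], [[0.135, -0.057, 0], 0.72], [[0.16, -0.067, 0], 0.84], [[0.172, -0.0725, 0], 0.96]]}}

```text
time: 30.82
ee_pos: [0.4621, 0.1709, 0.1887]
tool_rot: [[-1.0, -0.003, -0.001], [-0.003, 1.0, -0.001], [0.001, -0.001, -1.0]]
contact_force: [-0.3, 0.1, -1.0]
gripper_width: 0.407
grasp_force: 15.0
```

{"fn": "arm_command", "kwargs": {"rows": [[[0, 0, 0], 0.12], [[0, 0, 0], 0.24], [[0, 0, 0], 0.36], [[0, 0, 0], 0.48], [[0, 0, 0], 0.6], [[0, 0, 0], 0.72], [[0, 0, 0], 0.84], [[0, 0, 0], 0.96]]}}

```text
time: 31.48
ee_pos: [0.4632, 0.1733, 0.1889]
tool_rot: [[-0.577, 0.817, 0.0], [0.817, 0.577, 0.0], [-0.0, 0.0, -1.0]]
contact_force: [-0.3, -0.2, -0.7]
gripper_width: 0.407
grasp_force: 15.0
```

```bash
python3 - <<'E'
from h import *
a=grab_frame('scene');grab_frame('top');s=status.observe();w=grab_frame('wrist');c=cam(w,s)
print(s['ee_pos'],s['gripper_width'],rel([.4655,.1745,.15],None),rel([.466,.1745,.15],0))
p=proj(c,[.4655,.1742,.092]);print('tip exp',p)
cc=cam(a);x,y=proj(cc,[.466,.174,.13]).astype(int)
im=np.hstack([cv2.resize(w['color'],(480,360)),cv2.resize(a['color'][y-60:y+60,x-50:x+50],(300,360),interpolation=2)])
save('w9',im)
E
```

```text
[0.46324377 0.17330702 0.18880599] 0.4034529287452159 (array([-0.0003,  0.0025,  0.0387]), 0, np.float64(35.8)) (array([-0.0006,  0.0029,  0.0387]), np.float64(0.624), np.float64(35.8))
tip exp [258.77748759 195.14185434]
```

View pics/w9.png

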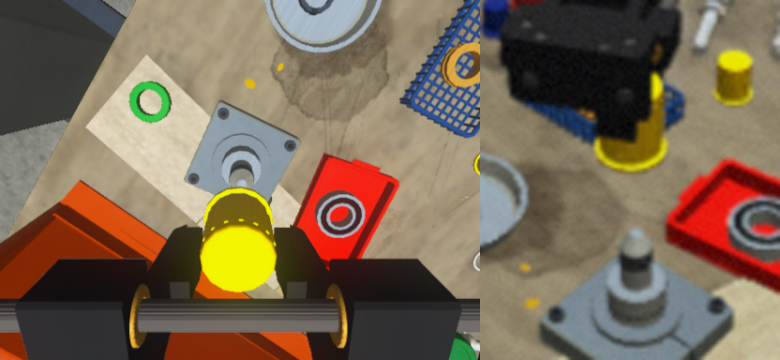

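The cap is held upright at (238,240), rim down. The shaft tip shows just above it in the wrist view, and the bare shaft is clear in the scene crop. I'll check how well the cap is centred in the grip.

```bash
python3 - <<'E'
from h import *
s=status.observe();w=grab_frame('wrist');c=cam(w,s)
hsv=cv2.cvtColor(w['color'],cv2.COLOR_RGB2HSV);m=cv2.inRange(hsv,(22,150,225),(34,255,255))
n,l,st,ce=cv2.connectedComponentsWithStats(m);i=1+st[1:,4].argmax();print(st[i],ce[i])
zt=s['ee_pos'][2]-.0297+.047; p=onz(c,ce[i],zt); print('cap axis - tcp (world)',p-s['ee_pos'],'tool',np.array(s['tool_rot']).T@(p-s['ee_pos']))
print(rel([.4655,.1742,.14],None))
E
```

```text
[ 214  242   80   70 4329] [253.56849157 276.31254331]
cap axis - tcp (world) [-1.78758809e-03 -3.24302802e-05  1.73000000e-02] tool [ 0.00101558 -0.0014655  -0.0173005 ]
(array([-0.0006,  0.0023,  0.0487]), 0, np.float64(35.8))
```

{"fn": "arm_command", "kwargs": {"rows": [[[-0.0015, 0.003, 0.005], 0], [[-0.0015, 0.003, 0.02], 0], [[-0.0015, 0.003, 0.038], 0], [[-0.0015, 0.003, 0.053], 0], [[-0.0015, 0.003, 0.061], 0], [[-0.0015, 0.003, 0.063], 0], [[-0.0015, 0.003, 0.063], 0], [[-0.0015, 0.003, 0.063], 0]]}}

```text
time: 32.35
ee_pos: [0.4673, 0.1741, 0.1258]
tool_rot: [[-0.582, 0.813, 0.001], [0.813, 0.582, 0.0], [-0.0, 0.001, -1.0]]
contact_force: [-0.8, 0.0, -0.1]
gripper_width: 0.41
grasp_force: 15.0
```

{"fn": "arm_command", "kwargs": {"rows": [[[0, 0, 0.003], 0], [[0, 0, 0.006], 0], [[0, 0, 0.009], 0], [[0, 0, 0.012], 0], [[0, 0, 0.015], 0], [[0, 0, 0.018], 0], [[0, 0, 0.02], 0], [[0, 0, 0.02], 0]]}}

```text
time: 33.02
ee_pos: [0.4663, 0.1738, 0.1045]
tool_rot: [[-0.582, 0.813, -0.001], [0.813, 0.582, -0.0], [0.0, -0.001, -1.0]]
contact_force: [0.6, 0.5, -1.0]
gripper_width: 0.411
grasp_force: 15.0
```

No contact so far, so the cap is sliding over the shaft. It needs about 23 mm more.

{"fn": "arm_command", "kwargs": {"rows": [[[0, 0, 0.004], 0], [[0, 0, 0.008], 0], [[0, 0, 0.012], 0], [[0, 0, 0.015], 0], [[0, 0, 0.018], 0], [[0, 0, 0.02], 0], [[0, 0, 0.021], 0], [[0, 0, 0.021], 0]]}}

```text
time: 33.68
ee_pos: [0.4665, 0.1739, 0.0839]
tool_rot: [[-0.582, 0.813, -0.001], [0.813, 0.582, -0.0], [0.0, -0.001, -1.0]]
contact_force: [-0.9, -0.3, -0.9]
gripper_width: 0.412
grasp_force: 15.0
```

{"fn": "arm_command", "kwargs": {"rows": [[[0, 0, 0.0005], 0], [[0, 0, 0.001], 0], [[0, 0, 0.0015], 0], [[0, 0, 0.002], 0], [[0, 0, 0.0025], 0], [[0, 0, 0.0025], 0], [[0, 0, 0.0025], 0], [[0, 0, 0.0025], 0]]}}

```text
time: 34.35
ee_pos: [0.4668, 0.1739, 0.0817]
tool_rot: [[-0.582, 0.813, 0.0], [0.813, 0.582, -0.0], [-0.0, 0.0, -1.0]]
contact_force: [-0.7, -0.1, 0.7]
gripper_width: 0.408
grasp_force: 15.0
```

{"fn": "arm_command", "kwargs": {"rows": [[[0, 0, 0.0005], 0], [[0, 0, 0.001], 0], [[0, 0, 0.0015], 0], [[0, 0, 0.0015], 0], [[0, 0, 0.002], 0], [[0, 0, 0.002], 0], [[0, 0, 0.002], 0], [[0, 0, 0.002], 0]]}}

```text
time: 35.02
ee_pos: [0.4669, 0.174, 0.0815]
tool_rot: [[-0.582, 0.813, -0.0], [0.813, 0.582, -0.0], [0.0, -0.0, -1.0]]
contact_force: [-4.6, -1.9, 12.2]
gripper_width: 0.408
grasp_force: 15.0
```

Contact force rose to 12 N at the expected height, so the cap is on the shoulder. Releasing and lifting clear.

{"fn": "arm_command", "kwargs": {"rows": [[[0, 0, -0.001], 0], [[0, 0, -0.001], 0], [[0, 0, -0.001], 0], [[0, 0, -0.001], 0], [[0, 0, -0.001], 0], [[0, 0, -0.01], 0], [[0, 0, -0.03], 0], [[0, 0, -0.055], 0]], "claw": 0.3}}

```text
time: 35.68
ee_pos: [0.465, 0.1734, 0.1337]
tool_rot: [[-0.582, 0.813, -0.004], [0.813, 0.582, -0.001], [0.001, -0.004, -1.0]]
contact_force: [0.6, 0.4, -0.4]
gripper_width: 0.699
grasp_force: 0.0
```

{"fn": "arm_command", "kwargs": {"rows": [[[0, 0, -0.03], 0], [[0, 0, -0.06], 0], [[0, 0, -0.09], 0], [[0, 0, -0.1], 0], [[0, 0, -0.1], 0], [[0, 0, -0.1], 0], [[0, 0, -0.1], 0], [[0, 0, -0.1], 0]]}}

```text
time: 36.35
ee_pos: [0.4653, 0.1735, 0.2322]
tool_rot: [[-0.582, 0.813, -0.004], [0.813, 0.582, -0.001], [0.001, -0.004, -1.0]]
contact_force: [1.0, -0.3, -0.6]
gripper_width: 0.701
grasp_force: 0.0
```

```bash
python3 - <<'E'
from h import *
a=grab_frame('scene');s=status.observe();w=grab_frame('wrist');c=cam(w,s);ca=cam(a)
im=np.hstack([cv2.resize(w['color'],(440,330)),cv2.resize(a['color'][150:280,165:305],(355,330),interpolation=2)])
save('w10',im)
hsv=cv2.cvtColor(w['color'],cv2.COLOR_RGB2HSV);m=cv2.inRange(hsv,(22,150,225),(34,255,255))
n,l,st,ce=cv2.connectedComponentsWithStats(m)
b=grab_frame('top');cb=cam(b)
for i in range(1,n):
    if st[i,4]>400: print(st[i],ce[i],onz(c,ce[i],.099))
print('exp scene top/rim of seated cap',proj(ca,[.4658,.174,.099]),proj(ca,[.4658,.174,.052]),s['ee_pos'],s['time'])
for n in('grease_tin','threadlock'): print(n,[d['at'] for d in tip_of(n,a)[:1]])
E
```

```text
[ 236  162   41   39 1218] [255.92610837 180.77339901] [0.46522785 0.17359157 0.099     ]
exp scene top/rim of seated cap [256.35722526 223.51387135] [256.60960501 241.85978247] [0.46542045 0.17352002 0.23233209] 36.4
grease_tin [[380.0, 212.2]]
threadlock [[245.1, 189.0]]
```

View pics/w10.png

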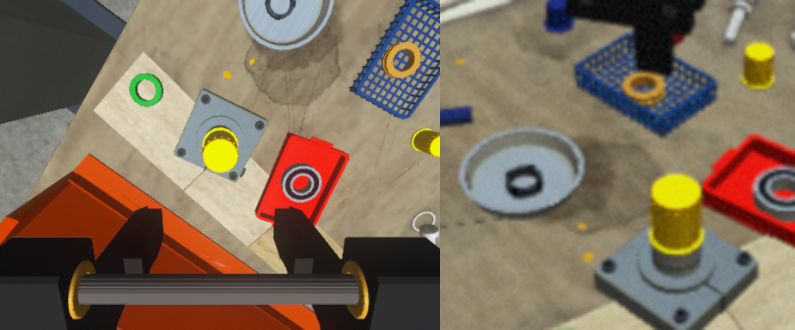

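The cap stands upright on the shoulder, with its top and rim at the expected pixels. The nut, spacer and bearing lie flat in their places, and the arm is clear.

```bash
python3 -c "
from rig import manip
print(manip.hand_in())"
```

```text
the job is handed in; nothing more can be done
None
```

I handed the job in at about 36 s: the locknut is in the dish, the spacer in the basket, the bearing in the tray, and the large yellow cap is down on the shoulder; I never reached for the tin or bottle, but the bottle was hidden in my last picture, so I did not re-check it.

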